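# Wedge the heel press shut

## Task

A freshly glued heel is waiting in the green press: lock the press by jamming a wedge under the front edge of its red beam. First lay the orange wedge on the packing block, thin end away from the fin and thick end at the fin; then, as one unit, slide block and wedge thin end first and straight under the middle of the beam firmly, until the beam is fully up at its stop and the wedge is jammed tight. Let go and leave it so; do not push the beam with the gripper, and leave the other things on the bench where they stand.

Things in the scene. Friction and masses are not known exactly. Their poses are not given: they have to be found in the camera images.
- mouth (a point): On the fixed green heel press: middle of the underside of the red beam's front edge, 34 mm above the bench (beam down). x points level into the press (the way to push), z up. Place and yaw (+-0.3 rad) vary. Below the beam the bench is open from far in front to x = +110 mm, where the 100 mm wide base begins.
- press: The press's frame; origin on the bench 34 mm below mouth, same axes. Its fixed overhead arm, 32 mm wide, runs above the beam, underside 190 mm above the bench, and sticks out in front to x = -57 mm: a vertical gripper at the fin hits it at the end of the push; one leaning back about 40 degrees (fingers pointing down and into the press) passes.
- beam (a joint): Hinge of the red beam, rad: 0 = front edge down (start), 0.075 = up at its hard stop, edge underside 45 mm above the bench. The edge is a steel bar, 16 mm thick, 84 mm wide, 150 mm before the hinge. Weight and spring press it down by about 2 N (down) to 4 N (up). Pushing the block in takes 4 to 10 N (more if the tool presses it down: friction), rising at the stop; about 20 N jams it.
- wedge_mid (a point): Centre of the loose orange wedge (60 g), 11 mm above its underside. 90 mm long (x, to the thin end), 32 mm wide (y), 8 mm thick at the thin end, 26 mm at the thick end. Starts flat on the bench, left or right (swaps places with the packing block), x within 0.5 rad of world x. Grip across its width, 10 to 25 mm towards the thick end. A tin stands 95 mm off towards the thin end.
- fin (a point): Grip point on the packing block's upright steel fin: 14 mm thick (y), 46 mm long (x), top 76 mm above the bench. The point is 58 mm above the block's underside, 26 mm behind the fin's front face, 20 mm ahead of the block's rear. x points to the block's front end, 116 mm ahead. Gripped across its thickness the block can be lifted or slid with the wedge on it.
- packer: The packing block (about 0.3 kg), a pale wooden slab 136 mm long (x, to its front end), 44 mm wide, 22 mm thick, with the fin at its rear; origin at the centre of its underside. The rear ends of fin and slab are flush and flat, good to push on. Starts left or right, x within 0.5 rad of world x. A thread spool stands some 110 mm ahead of the origin.
- seat (a point): On the block, axes as fin, 71 mm ahead of it, 33 mm above the underside: wedge_mid lies here, x alike, when the wedge is on the slab, thick end at the fin. Two lips (front 42 mm, 5 mm high, 36 mm apart) guide the wedge's front; beside its rear half there is room for fingers. Wedge top is then 30 (thin) to 48 mm above the bench; jammed, fin is about 41 mm before the edge.
- spool_mid (a point): red thread spool, 44 mm across, 60 mm tall; its centre
- tin_mid (a point): tin, 48 mm across, 70 mm tall; its centre
- screwdriver_mid (a point): screwdriver lying across in front of the robot, 170 mm long; its middle
- hammer_mid (a point): hammer lying on the left, 240 mm long; its middle
- mug_mid (a point): blue mug, 76 mm across, 90 mm tall; its centre
- glue_mid (a point): yellow glue bottle, 60 mm across, 150 mm tall; its centre
- jar_mid (a point): amber jar, 64 mm across, 90 mm tall; its centre
Mind the look-alikes: they are no part of the job. Leave any turquoise look-alike of the packer alone.

How it is judged:
On the way:
1. the wedge lies seated on the packing block, let go, before it is put under the beam (x of wedge_mid in the frame of seat between -0.006 and 0.01 m and y of wedge_mid in the frame of seat between -0.005 and 0.005 m and z of wedge_mid in the frame of seat between -0.004 and 0.004 m and angle between the x axis of wedge_mid and the x axis of seat, either way round below 0.12 rad and distance between wedge_mid and seat below 0.02 m and contact force between the fingers and wedge below 0.3 N and value of joint beam below 0.01 rad and contact force between wedge and beam below 0.2 N), for 0.2 s.
At the end, for the whole second after the job is handed in: Beam at its stop (over 0.0735 rad), bearing on the wedge with over 3.5 N; wedge on the packing block, thick end at the fin (10 mm lengthwise, 5 mm sideways, 4 mm high, 0.12 rad); block flat on the bench, in line within 0.15 rad and 14 mm of the beam's middle; both at rest (x of wedge_mid in the frame of seat between -0.006 and 0.01 m and y of wedge_mid in the frame of seat between -0.005 and 0.005 m and z of wedge_mid in the frame of seat between -0.004 and 0.004 m and angle between the x axis of wedge_mid and the x axis of seat, either way round below 0.12 rad and distance between wedge_mid and seat below 0.02 m and value of joint beam above 0.0735 rad and contact force between wedge and beam above 3.5 N and angle between the x axis of seat and the x axis of mouth, either way round below 0.15 rad and y of seat in the frame of mouth between -0.014 and 0.014 m and x of seat in the frame of mouth between 0 and 0.06 m and z of seat in the frame of mouth between -0.006 and 0.006 m and linear speed of each of packer, wedge below 0.01 m/s); the robot touches nothing.
It fails at once if another thing on the bench is moved by more than 30 mm (distance of any of spool_mid, tin_mid, screwdriver_mid, hammer_mid, mug_mid, glue_mid, jar_mid from where it was at the start of the episode above 0.03 m).
It fails at once if the gripper or arm pushes the beam itself (over 3 N) (contact force between any of the fingers, the arm and beam above 3 N).
It also fails if it takes over 72 s, if anything falls off the work surface, if the arm or the gripper's body presses on something with over 40 N, if the wrist force passes 120 N, or if a joint passes its speed limit or range.

## Robot

A 7-joint arm with a two-finger parallel gripper is mounted at the origin on the work surface. World frame = base frame: x ahead of the robot, y to its left, z up, the work surface at z = 0. Lengths are in m, angles in rad, forces in N, time in s.
With the tool pointing down it reaches from about 0.4 to 0.85 m from the base axis. Payload 10.4 kg.
Tool frame: the origin (TCP) lies at the very end of the fingers, on their centre line; the grasp point (between the pads) lies 19 mm behind it (env.grip_point_offset is the distance from the TCP to the grasp point, in m); x points along the fingers, z is the direction in which the jaws open and shut, and the axes are right-handed (so a half turn about x gives the same grasp; the last joint's range is limited). The gripper opens to 87 mm and grips with 3 to 60 N. Pads are 19 mm wide; open, the fingers measure 117 mm over their backs; the gripper's body (75 mm by 190 mm) begins 51 mm behind the grasp point.
Start: joints at [1.19, 0.332, -0.065, 1.46, 0.022, 1.35, -0.088], TCP at [0.219, -0.585, 0.223] pointing down, gripper open.
Joint ranges: [-2.6, 2.6], [-0.5, 2.12], [-1.47, 1.34], [0.16, 2.42], [-1.27, 4.41], [0.06, 2.06], [-2.6, 2.6]. Speed limits (rad/s): [2.22, 2.22, 2.79, 2.79, 3.14, 3.14, 3.14].

## Interface

Orientations are given as a unit quaternion [x, y, z, w].
In Python, from plant import state, optics, close_job, env gives the robot as it stands.
- The arm moves only by the tool play_rows, never from a script. Its argument "moves" is one flat list of numbers, 5 for each row, row after row: the shift along the world's x, y, z scaled (see below), then the turn about the world's z scaled (see below), then the opening, from 0 (shut) to 1 (fully open). A call has 1 to 20 rows; each row is the pose to reach, as a shift and turn from the pose commanded when the call began, turning the shorter way round; what a row does not reach only later rows make up. The controller multiplies each number of a shift by 0.25 m and each number of a turn by pi rad. A row lasts 1/12 s, in which the tool goes at most 41.7 mm and 7.16 degrees, less where a joint would pass 70% of its speed; a pose out of reach is approached as far as the arm can. A call with a number of a shift or a turn outside -1 to 1 is refused whole. A call with a gripper value outside its range is refused whole. The fingers move at their own pace and stop on an object; "grip_force" is the grip in N (left out, the last holds). Time passes only in rows, so rows that repeat a pose let the fingers close. It gives the time, the measured TCP pose, the force and the opening at its end, in the units of the state.
- state(): the state, without advancing time (a new reading comes with each control period).
- optics.read_camera(name): name is "scene" or "top"; returns the picture (420x560x3 uint8, red, green, blue); there is no depth.
- optics.camera_info(name): a dict with "fx", "fy", "cx", "cy" (pixels), "R" (3x3) and "t" (3): a world point X has camera coordinates R X + t. Camera axes: x right, y down, z forward; pixel columns grow to the right and rows downward; lengths in m; the calibration is good to about 2 mm. A picture is of the moment at which its call begins. camera_info takes no time and is no camera call.
- close_job(): hands the job in, once; it reports no verdict.
The state is a dict: "time_s": time; "q": joint angles; "joint_vel": joint speeds; "joint_efforts": joint torques, N m; "ee_pos": TCP position; "tcp_rot": TCP orientation; "wrist_force": force on the tool from outside, world axes, zero at the start; "moment": the same for the moment, N m; "opening": opening from 0.0 (shut) to 1.0 (fully open).
Only numpy, scipy, OpenCV 4.12 (cv2) and the standard library are available. Lean on these libraries where they do the work, as an engineer would, in place of code of your own. Each camera call takes 0.05 s, during which the arm holds its last target. There are 200 camera calls.

## Working session

There is one attempt and no reset: what is moved stays moved. The work goes in short steps, Python scripts to look and compute and a tool call to move; the robot and the scene stay as the last step left them, time stands still between calls to the robot, and variables do not carry over. Pictures are saved under pics/ and viewed, about 8 in all and at most 12, crops included, and the job is handed in when it is done.

Besides the shell and the picture viewer there is one more tool, called as a command line: name --argument value ..., lists and objects as JSON in quotes. play_rows: Moves the arm, as the interface text tells. Its arguments: {"type":"object","properties":{"moves":{"type":"array","items":{"type":"number"}},"grip_force":{"type":"number"}},"required":["moves"]}

```bash
ls; mkdir -p pics; python3 - <<'E'
from plant import state, optics, close_job, env
import cv2,numpy as np
s=state();print(s)
for n in("top","scene"):
    im=optics.read_camera(n);np.save(f'pics/{n}0.npy',im);cv2.imwrite(f'pics/{n}0.png',im[:,:,::-1])
    print(n,optics.camera_info(n))
a=[cv2.imread(f'pics/{n}0.png') for n in("top","scene")]
cv2.imwrite('pics/both.png',cv2.resize(np.hstack(a),(800,300)))
E
```

```text
pics
{'time_s': 0.0, 'q': array([ 1.19041751,  0.33286284, -0.06466577,  1.46092647,  0.02160515,
        1.34988277, -0.08850216]), 'joint_vel': array([-0.00100912,  0.00023107,  0.00198526, -0.00178227, -0.0022637 ,
        0.00064243,  0.00129042]), 'joint_efforts': array([-8.51869790e-04, -6.23252892e+01,  2.38920422e-02, -3.89893985e+01,
       -6.14648801e-02,  3.98844620e-02,  1.31796151e-04]), 'ee_pos': array([ 0.21871476, -0.58508204,  0.22176658]), 'tcp_rot': array([ 0.40331153,  0.58140409, -0.40280077,  0.58056924]), 'wrist_force': array([-0.67622854,  0.21984004, -0.17431898]), 'moment': array([ 0.02580464,  0.02886565, -0.00819234]), 'opening': 1.0004434695349664}
top {'fx': 537.0876093444659, 'fy': 537.0876093444659, 'cx': 282.2704712707526, 'cy': 211.11727936738686, 'R': array([[-0.01042293, -0.99987135, -0.01219197],
       [-0.98726749,  0.01222542, -0.15859834],
       [ 0.15872699,  0.01038367, -0.98726791]]), 't': array([0.04968115, 0.47916502, 1.3792971 ])}
scene {'fx': 439.7868773417692, 'fy': 439.7868773417692, 'cx': 279.6394190829546, 'cy': 214.09750522367847, 'R': array([[ 0.48895355,  0.87220768,  0.01334828],
       [ 0.67207905, -0.3669196 , -0.64317941],
       [-0.55608828,  0.32345596, -0.76559915]]), 't': array([-0.26399556, -0.26747443,  1.83974391])}
```

View pics/top0.png

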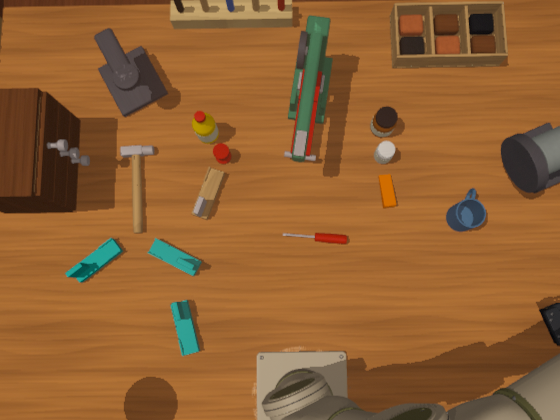

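View pics/scene0.png

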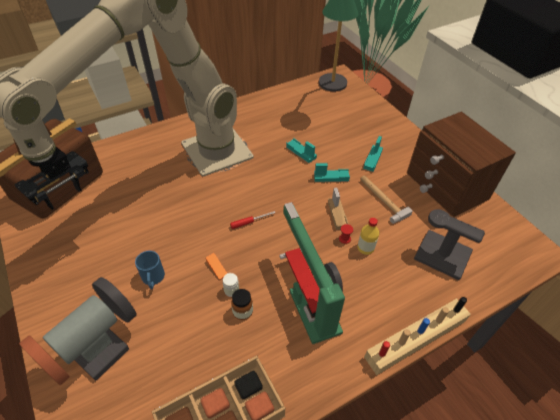

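The top view shows the packer at about (209,192), the wedge at (388,190) and the press mouth at about (302,155). The three turquoise pieces are decoys. The moves can't tilt the tool, so I need the gripper's real shape before I choose how to push. Next I'll zoom in.

```bash
python3 - <<'E'
import cv2,numpy as np
t=cv2.imread('pics/top0.png');s=cv2.imread('pics/scene0.png')
def c(i,x,y,w,h,W=400,H=300):return cv2.resize(i[y:y+h,x:x+w],(W,H),interpolation=cv2.INTER_CUBIC)
cv2.imwrite('pics/c1.png',np.vstack([np.hstack([c(t,180,150,80,60),c(t,350,145,80,60)]),np.hstack([c(t,265,110,80,60),c(s,0,100,140,105)])]))
E
```

```text
(no output)
```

View pics/c1.png

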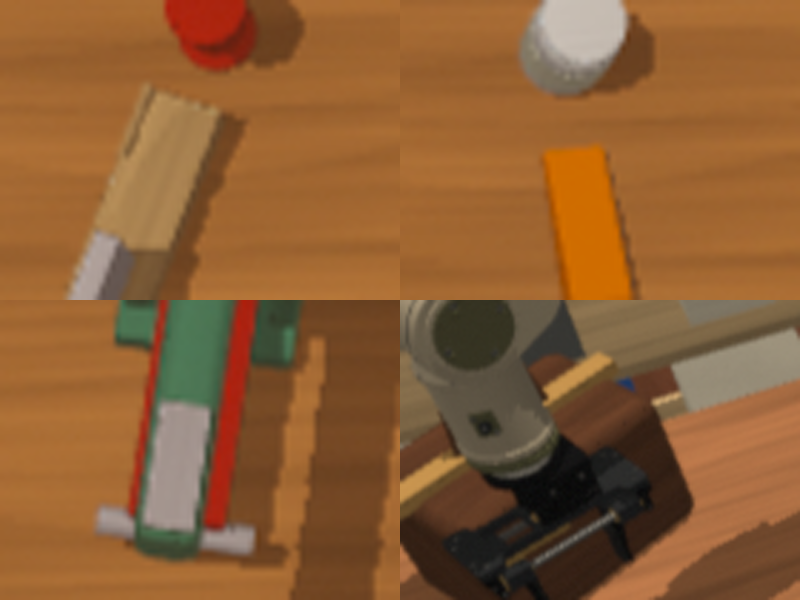

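The gripper has a wide crossbar, about 190 mm along the jaws, sitting low under a narrow neck and a round wrist. That suggests a way to push with a vertical tool. I can open the jaws along the push direction and push the block's rear with the back of the front finger, so the wrist trails about 120 mm behind and the crossbar passes below the 190 mm arm. Now I'll measure.

```bash
cat > h.py <<'E'
import cv2,numpy as np
from plant import state, optics, env
C={n:optics.camera_info(n) for n in('top','scene')}
def ray(n,uv,z):
    c=C[n];uv=np.atleast_2d(uv).astype(float);R=np.array(c['R']);o=-R.T@np.array(c['t'])
    d=np.c_[(uv[:,0]-c['cx'])/c['fx'],(uv[:,1]-c['cy'])/c['fy'],np.ones(len(uv))]@R
    z=np.broadcast_to(z,len(uv));return o+d*((z-o[2])/d[:,2])[:,None]
def proj(n,X):
    c=C[n];P=np.atleast_2d(X)@np.array(c['R']).T+np.array(c['t'])
    return np.c_[P[:,0]/P[:,2]*c['fx']+c['cx'],P[:,1]/P[:,2]*c['fy']+c['cy']]
def mask(im,lo,hi,box):
    h=cv2.cvtColor(im,cv2.COLOR_RGB2HSV);m=cv2.inRange(h,lo,hi);k=np.zeros_like(m);x0,y0,x1,y1=box;k[y0:y1,x0:x1]=m[y0:y1,x0:x1]
    return k
def big(m):
    c,_=cv2.findContours(m,cv2.RETR_EXTERNAL,cv2.CHAIN_APPROX_NONE);return max(c,key=cv2.contourArea)
def grab(n,name):
    im=optics.read_camera(n);np.save(f'pics/{name}.npy',im);return im
E
python3 - <<'E'
from h import *
np.set_printoptions(precision=4,suppress=True)
t=np.load('pics/top0.npy');s=np.load('pics/scene0.npy')
h=cv2.cvtColor(t,cv2.COLOR_RGB2HSV)
for p in [(205,185),(214,180),(203,207),(388,190),(287,154),(312,157),(315,158),(230,215)]: print(p,t[p[1],p[0]],h[p[1],p[0]])
w=big(mask(t,(8,230,170),(20,255,255),(370,165,410,215)))
print('wedge',cv2.contourArea(w),cv2.boxPoints(cv2.minAreaRect(w)))
b=cv2.boxPoints(cv2.minAreaRect(w));
print(ray('top',b,0.017))
f=mask(t,(0,0,100),(180,70,255),(185,185,230,222)); fb=cv2.boxPoints(cv2.minAreaRect(big(f)));print('fin',fb,ray('top',fb,0.076))
g=mask(t,(0,0,90),(180,60,255),(278,146,322,164)); 
ys,xs=np.nonzero(g); 
for x in range(280,322):
    yy=ys[xs==x]
    if len(yy):print(x,yy.min(),yy.max(),end='; ')
E
```

```text
(205, 185) [181 141  87] [ 17 132 181]
(214, 180) [166 126  78] [ 16 135 166]
(203, 207) [100  85  78] [ 10  56 100]
(388, 190) [207 109   0] [ 16 255 207]
(287, 154) [162 148 141] [ 10  33 162]
(312, 157) [163 148 141] [ 10  34 163]
(315, 158) [142 118 104] [ 11  68 142]
(230, 215) [170 110  52] [ 15 177 170]
wedge 343.5 [[377.8462 175.2308]
 [389.5769 172.8846]
 [395.9231 204.6154]
 [384.1923 206.9615]]
[[ 0.5782 -0.215   0.017 ]
 [ 0.5843 -0.2469  0.017 ]
 [ 0.497  -0.2602  0.017 ]
 [ 0.4911 -0.2286  0.017 ]]
fin [[192.1379 212.6552]
 [198.8965 195.7586]
 [207.     199.    ]
 [200.2414 215.8965]] [[0.4725 0.2758 0.076 ]
 [0.5166 0.259  0.076 ]
 [0.5078 0.2379 0.076 ]
 [0.4638 0.2548 0.076 ]]
285 152 155; 286 152 155; 287 152 156; 288 152 156; 289 152 156; 290 153 156; 291 154 156; 293 149 154; 294 146 155; 295 146 155; 296 146 155; 297 146 155; 298 146 155; 299 146 155; 300 146 156; 301 146 156; 302 146 156; 303 146 156; 304 146 151; 305 156 158; 306 156 159; 307 157 159; 308 157 159; 309 156 159; 310 155 159; 311 156 159; 312 155 160; 313 155 160; 314 156 159; 315 156 157;
```

```bash
cat >> h.py <<'E'
def fr(p,yaw,L):  # local pts -> world
    L=np.atleast_2d(L).astype(float);c,s=np.cos(yaw),np.sin(yaw);return np.c_[p[0]+c*L[:,0]-s*L[:,1],p[1]+s*L[:,0]+c*L[:,1],L[:,2]]
def rect(x0,x1,w,z0,z1=None):
    z1=z0 if z1 is None else z1;return [[x0,-w,z0],[x1,-w,z1],[x1,w,z1],[x0,w,z0]]
def draw(im,n,P,col,k):
    cv2.polylines(im,[np.round((proj(n,P)-k[0]+.5)*k[1]*16-.5).astype(np.int32)],True,col,1,cv2.LINE_AA,4)
# frames: packer by fin xy; wedge by mid xy; press by mouth xy
PACK=[rect(-.02,.116,.022,.022),rect(-.02,.026,.007,.076)]
WEDGE=[rect(-.045,.045,.016,.026,.008),rect(-.045,.045,.016,0)]
PRESS=[rect(0,.016,.042,.05),rect(0,.016,.042,.034),rect(-.057,0,.016,.19)]
def crop(im,n,x,y,w,h,models,k):
    o=cv2.resize(im[y:y+h,x:x+w],None,fx=k,fy=k,interpolation=cv2.INTER_CUBIC)
    for M,p,yaw,col in models:
        for r in M: draw(o,n,fr(p,yaw,r),col,(np.array([x,y]),k))
    return o[:,:,::-1]
E
python3 - <<'E'
from h import *
np.set_printoptions(precision=4,suppress=True)
t=np.load('pics/top0.npy');s=np.load('pics/scene0.npy')
b=np.array([[377.8462,175.2308],[389.5769,172.8846],[395.9231,204.6154],[384.1923,206.9615]])
W=ray('top',b,[.008,.008,.026,.026]);thin=W[:2].mean(0);thick=W[2:].mean(0);wp=(thin+thick)/2;d=thin-thick
wy=np.arctan2(d[1],d[0]);print('wedge',wp[:2],wy,np.linalg.norm(d[:2]))
f=big(mask(t,(0,0,125),(180,70,255),(185,185,230,222)));fb=cv2.boxPoints(cv2.minAreaRect(f));F=ray('top',fb,.076);print('fin',fb,F)
sl=big(mask(t,(12,100,100),(20,155,255),(185,160,235,222)));sb=cv2.boxPoints(cv2.minAreaRect(sl));S=ray('top',sb,.022);print('slab',sb,S, np.linalg.norm(np.roll(S,1,0)-S,axis=1))
bl=ray('top',[[285,154],[315.5,158.2]],.042);d=bl[0]-bl[1];print('bar',bl,np.linalg.norm(d),'yaw',np.arctan2(-d[0],d[1]))
E
```

```text
wedge [ 0.5379 -0.2376] 0.1103836617224073 0.09135911208198835
fin [[192.4138 211.9655]
 [198.8965 195.7586]
 [203.5517 197.6207]
 [197.069  213.8276]] [[0.4743 0.2751 0.076 ]
 [0.5166 0.259  0.076 ]
 [0.5115 0.2469 0.076 ]
 [0.4693 0.2631 0.076 ]]
slab [[190.927  213.7007]
 [208.2701 166.0073]
 [224.9708 172.0803]
 [207.6277 219.7737]] [[0.4784 0.2888 0.022 ]
 [0.6088 0.2438 0.022 ]
 [0.5913 0.1983 0.022 ]
 [0.4614 0.2438 0.022 ]] [0.048  0.1379 0.0487 0.1376]
bar [[ 0.634   0.0353  0.042 ]
 [ 0.6213 -0.0462  0.042 ]] 0.08239260006583222 yaw -0.15463675155140177
```

```bash
python3 - <<'E'
from h import *
t=np.load('pics/top0.npy');s=np.load('pics/scene0.npy')
M=[(PACK,(.490,.2605),-.343,(0,0,255)),(WEDGE,(.5379,-.2376),.11,(0,0,255)),(PRESS,(.6195,-.004),-.155,(0,0,255))]
a=np.hstack([crop(t,'top',180,160,54,60,M,5),crop(t,'top',365,160,50,60,M,5),crop(t,'top',275,120,54,60,M,5)])
b=np.hstack([crop(s,'scene',315,180,54,60,M,5),crop(s,'scene',190,245,50,60,M,5),crop(s,'scene',265,200,54,60,M,5)])
cv2.imwrite('pics/c2.png',np.vstack([a,b]))
E
```

```text
(no output)
```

View pics/c2.png

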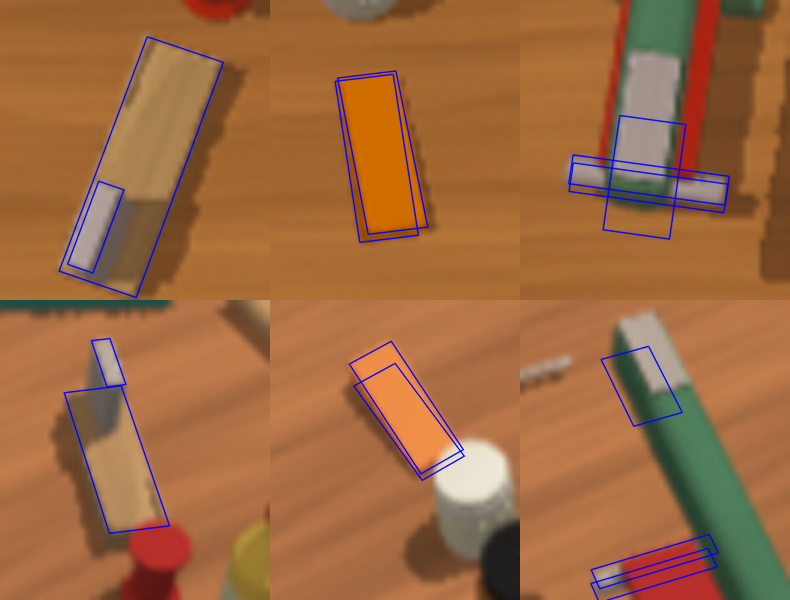

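The overlays fit the packer, wedge and bar to about 1 px in both views. I'll start moving toward the wedge.

play_rows --moves '[0.8,0.96,0,0.78,1,0.8,0.96,0,0.78,1,0.8,0.96,0,0.78,1,0.8,0.96,0,0.78,1,0.8,0.96,0,0.78,1,0.8,0.96,0,0.78,1,0.8,0.96,0,0.78,1,0.8,0.96,0,0.78,1,0.8,0.96,0,0.78,1,0.8,0.96,0,0.78,1,0.8,0.96,0,0.78,1,0.8,0.96,0,0.78,1,0.8,0.96,0,0.78,1,0.8,0.96,0,0.78,1,0.8,0.96,0,0.78,1,0.8,0.96,0,0.78,1,0.8,0.96,0,0.78,1,0.8,0.96,0,0.78,1,0.8,0.96,0,0.78,1,0.8,0.96,0,0.78,1]' --grip_force 15

```text
time_s: 1.77
ee_pos: [0.4187, -0.3453, 0.2222]
tcp_rot: [-0.412, 0.575, 0.412, 0.575]
wrist_force: [0.1, 0.7, -0.3]
opening: 1.001
```

play_rows --moves '[0.417,0.424,-0.4,0.139,1,0.417,0.424,-0.4,0.139,1,0.417,0.424,-0.4,0.139,1,0.417,0.424,-0.4,0.139,1,0.417,0.424,-0.4,0.139,1,0.417,0.424,-0.6,0.139,1,0.417,0.424,-0.72,0.139,1,0.417,0.424,-0.72,0.139,1]'

```text
time_s: 2.43
ee_pos: [0.5185, -0.2378, 0.0356]
tcp_rot: [-0.521, 0.475, 0.529, 0.472]
wrist_force: [-2.0, 0.2, -0.8]
opening: 1.001
```

```bash
python3 - <<'E'
from h import *
t=grab('top','t2');s=grab('scene','s2');print(state()['ee_pos'])
M=[(WEDGE,(.5379,-.2376),.11,(0,0,255))]
cv2.imwrite('pics/c3.png',np.hstack([crop(t,'top',340,130,80,90,M,5),crop(s,'scene',150,200,80,90,M,5)]))
E
```

```text
[ 0.5223406  -0.23927109  0.04238056]
```

View pics/c3.png

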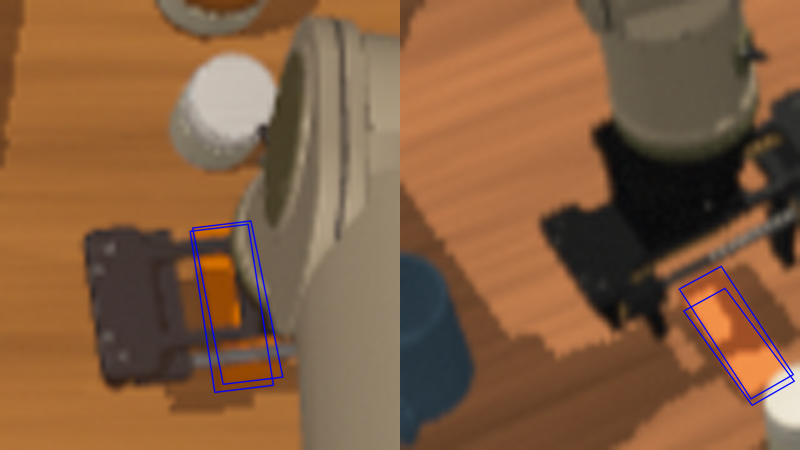

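play_rows --moves '[0.003,0,-0.148,0,1,0.003,0,-0.148,0,1,0.003,0,-0.148,0,1,0.003,0,-0.148,0,1,0.003,0,-0.148,0,0.2,0.003,0,-0.148,0,0.2,0.003,0,-0.148,0,0.2,0.003,0,-0.148,0,0.2,0.003,0,-0.148,0,0.2,0.003,0,-0.148,0,0.2,0.003,0,-0.148,0,0.2,0.003,0,-0.148,0,0.2]'

```text
time_s: 3.53
ee_pos: [0.5239, -0.2394, 0.0055]
tcp_rot: [-0.525, 0.473, 0.525, 0.474]
wrist_force: [-0.5, 0.5, 0.6]
opening: 0.476
```

play_rows --moves '[0,0,0,0,0.2,0,0,0,0,0.2,0,0,0,0,0.2,0,0,0,0,0.2,0,0,0,0,0.2,0,0,0,0,0.2,0,0,0,0,0.2,0,0,0,0,0.2]'

```text
time_s: 4.2
ee_pos: [0.5239, -0.2394, 0.0056]
tcp_rot: [-0.525, 0.474, 0.525, 0.474]
wrist_force: [-0.3, 1.0, -0.7]
opening: 0.363
```

play_rows --moves '[0,0,0.3,0,0.2,-0.1,0,0.6,0,0.2,-0.36,0.1,0.6,0,0.2,-0.36,0.2,0.6,-0.02,0.2,-0.36,0.35,0.6,-0.04,0.2,-0.36,0.5,0.6,-0.06,0.2,-0.36,0.65,0.6,-0.08,0.2,-0.36,0.8,0.6,-0.1,0.2,-0.36,0.92,0.6,-0.12,0.2,-0.36,0.96,0.6,-0.141,0.2,-0.36,0.96,0.6,-0.141,0.2,-0.36,0.96,0.6,-0.141,0.2]'

```text
time_s: 5.2
ee_pos: [0.4339, 0.0005, 0.1557]
tcp_rot: [-0.409, 0.577, 0.409, 0.577]
wrist_force: [0.9, -0.7, -0.7]
opening: 0.364
```

play_rows --moves '[0.08,0.15,0,0,0.2,0.16,0.31,0,0,0.2,0.24,0.46,0,0,0.2,0.3,0.6,0,0,0.2,0.36,0.75,0,0,0.2,0.42,0.89,-0.05,0,0.2,0.448,0.96,-0.15,0,0.2,0.448,0.96,-0.24,0,0.2,0.448,0.96,-0.24,0,0.2,0.448,0.96,-0.24,0,0.2,0.448,0.96,-0.24,0,0.2]'

```text
time_s: 6.12
ee_pos: [0.5469, 0.2389, 0.0965]
tcp_rot: [-0.408, 0.577, 0.408, 0.578]
wrist_force: [0.2, -0.5, 0.1]
opening: 0.363
```

```bash
python3 - <<'E'
from h import *
t=grab('top','t3');s=grab('scene','s3');S=state();p=S['ee_pos'];q=S['tcp_rot'];print(p,q)
from scipy.spatial.transform import Rotation as Ro
Rm=Ro.from_quat(q).as_matrix();print(Rm);yaw=np.arctan2(Rm[1,2],Rm[0,2])-np.pi/2;print('wedge yaw',yaw)
wz=p[2]-.0055
WH=[np.array(r)+[0,0,wz] for r in WEDGE];m=fr(p[:2],yaw,[[.0145,0,0]])[0,:2]
M=[(PACK,(.490,.2605),-.343,(0,0,255)),(WH,m,yaw,(255,255,0))]
cv2.imwrite('pics/c4.png',np.hstack([crop(t,'top',170,150,80,90,M,5),crop(s,'scene',295,170,80,90,M,5)]))
E
```

```text
[0.54712976 0.23946231 0.09724646] [-0.40827482  0.57694167  0.40736635  0.57836203]
[[ 2.38194216e-03 -9.42311971e-01  3.34727464e-01]
 [ 1.08940627e-04  3.34728656e-01  9.42314552e-01]
 [-9.99997157e-01 -2.20807334e-03  8.99960355e-04]]
wedge yaw -0.3413161396202202
```

View pics/c4.png

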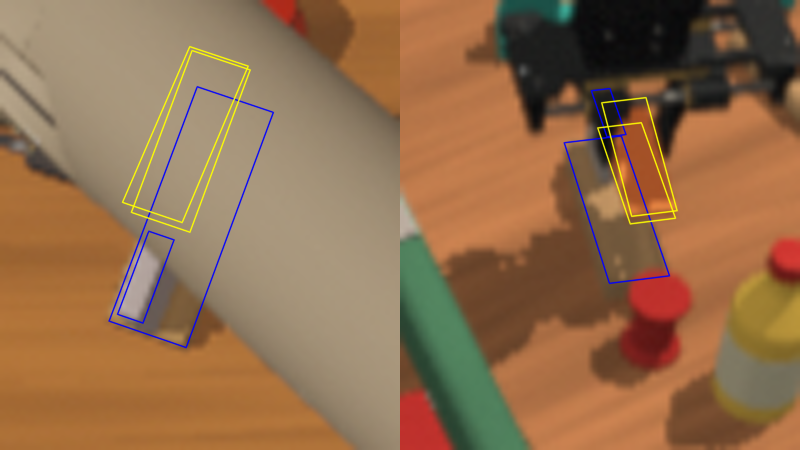

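```bash
python3 - <<'E'
from h import *
np.set_printoptions(precision=2,suppress=True)
s0=np.load('pics/scene0.npy').astype(int);s3=np.load('pics/scene0.npy'*0 or 'pics/s3.npy').astype(int)
def lat(im,n,p,yaw,xs,z,w,ch):
    # transition positions across the object: profile along local y at (x,z)
    for x in xs:
        ys=np.arange(-w,w,.001);P=proj(n,fr(p,yaw,np.c_[np.full_like(ys,x),ys,np.full_like(ys,z)])).astype(np.float32)
        v=cv2.remap(ch(im).astype(np.float32),P[None,:,0],P[None,:,1],cv2.INTER_LINEAR)[0]
        print(x,v.astype(int).tolist())
sat=lambda im:255-255*im.min(2)/np.maximum(im.max(2),1)
t0=np.load('pics/top0.npy').astype(int)
print('top slab sat');lat(t0,'top',(.49,.2605),-.343,[.04,.055,.07],.022,.034,sat)
print('top fin');lat(t0,'top',(.49,.2605),-.343,[-.01,.003,.016],.076,.02,sat)
print('scene slab');lat(s0,'scene',(.49,.2605),-.343,[.05,.065,.08],.022,.034,sat)
print('scene wedge');p=np.array([.54713,.23946,.09725]);m=fr(p[:2],-.3413,[[.0145,0,0]])[0,:2]
for x in(.03,.04): lat(s3,'scene',m,-.3413,[x],p[2]-.0055+.017-.2*x,.026,sat)
E
```

```text
top slab sat
0.04 [178, 179, 180, 179, 178, 178, 178, 178, 172, 164, 156, 150, 145, 141, 139, 137, 135, 134, 134, 133, 133, 133, 132, 132, 132, 133, 134, 135, 136, 136, 135, 135, 134, 134, 134, 134, 135, 135, 134, 134, 134, 134, 133, 133, 133, 134, 134, 134, 134, 134, 133, 133, 133, 132, 133, 136, 139, 148, 158, 167, 171, 174, 176, 176, 176, 176, 175, 175]
0.055 [178, 178, 178, 179, 179, 178, 177, 175, 169, 162, 154, 150, 146, 142, 140, 137, 136, 135, 134, 133, 133, 133, 133, 133, 133, 133, 134, 135, 135, 134, 134, 134, 134, 134, 134, 133, 133, 134, 134, 134, 134, 133, 133, 133, 133, 134, 134, 133, 133, 132, 131, 131, 131, 132, 134, 138, 143, 153, 164, 173, 175, 176, 176, 177, 178, 178, 177, 177]
0.07 [178, 178, 177, 178, 178, 177, 177, 177, 170, 163, 155, 151, 146, 142, 139, 136, 135, 134, 133, 133, 133, 132, 132, 133, 133, 134, 134, 135, 134, 134, 134, 134, 134, 134, 134, 134, 134, 134, 134, 135, 134, 134, 133, 133, 133, 133, 132, 132, 131, 131, 131, 131, 132, 132, 135, 140, 146, 155, 163, 170, 173, 175, 176, 176, 175, 175, 175, 175]
top fin
-0.01 [142, 138, 130, 121, 99, 80, 64, 5
[... 1395 characters left out ...]
, 123, 123, 123, 123, 123, 123, 122, 122, 122, 122, 122, 122, 122, 123, 123, 124, 125, 127, 130, 133, 136, 139, 143, 147, 151, 151, 152, 153, 153, 153, 153]
scene wedge
0.03 [123, 123, 124, 124, 126, 135, 145, 154, 163, 171, 179, 188, 189, 191, 193, 194, 194, 194, 194, 194, 194, 193, 193, 194, 194, 195, 194, 194, 194, 193, 193, 194, 194, 193, 193, 192, 191, 191, 190, 189, 184, 177, 169, 163, 161, 158, 156, 155, 154, 153, 153, 153]
0.04 [123, 123, 124, 126, 129, 131, 141, 152, 164, 172, 175, 179, 182, 184, 185, 186, 187, 187, 187, 188, 188, 188, 188, 187, 186, 185, 183, 183, 182, 182, 181, 182, 182, 183, 183, 183, 183, 182, 181, 179, 178, 174, 169, 164, 159, 158, 157, 155, 154, 154, 154, 154]
```

play_rows --moves '[-0.004,0.006,-0.2,0,0.2,-0.004,0.006,-0.23,0,0.2,-0.004,0.006,-0.23,0,0.2,-0.004,0.006,-0.23,0,0.2,-0.004,0.006,-0.23,0,0.2]'

```text
time_s: 6.63
ee_pos: [0.546, 0.2423, 0.0402]
tcp_rot: [-0.408, 0.577, 0.408, 0.578]
wrist_force: [-0.1, -0.5, 0.5]
opening: 0.368
```

play_rows --moves '[0,0,-0.015,0,0.2,0,-0.001,-0.03,0,0.2,0,-0.002,-0.044,0,0.2,0,-0.002,-0.044,0,0.2,0,-0.002,-0.044,0,0.2]'

```text
time_s: 7.05
ee_pos: [0.5451, 0.2416, 0.0272]
tcp_rot: [-0.408, 0.577, 0.408, 0.577]
wrist_force: [0.1, -0.1, 0.9]
opening: 0.363
```

play_rows --moves '[0,0,0,0,0.8,0,0,0,0,0.8,0,0,0,0,0.8,0,0,0,0,0.8,0,0,0,0,0.8,0,0,0,0,0.8,0,0,0.3,0,0.8,0,0,0.4,0,0.8,-0.2,-0.2,0.4,0,0.8,-0.4,-0.4,0.4,0,0.8,-0.4,-0.4,0.4,0,0.8]'

```text
time_s: 7.97
ee_pos: [0.4566, 0.1539, 0.1261]
tcp_rot: [-0.408, 0.577, 0.408, 0.577]
wrist_force: [0.3, -1.1, 1.4]
opening: 0.8
```

```bash
python3 - <<'E'
from h import *
t=grab('top','t4');s=grab('scene','s4');S=state();print(S['ee_pos'],S['opening'])
f=(.4905,.2615);y=-.343
WH=[np.array(r)+[0,0,.022] for r in WEDGE];m=fr(f,y,[[.0725,0,0]])[0,:2]
M=[(PACK,f,y,(0,0,255)),(WH[:1],m,y,(255,255,0))]
cv2.imwrite('pics/c5.png',np.hstack([crop(t,'top',180,150,64,72,M,6),crop(s,'scene',305,170,64,72,M,6)]))
E
```

```text
[0.45429528 0.14789583 0.12517559] 0.7983142343242647
```

View pics/c5.png

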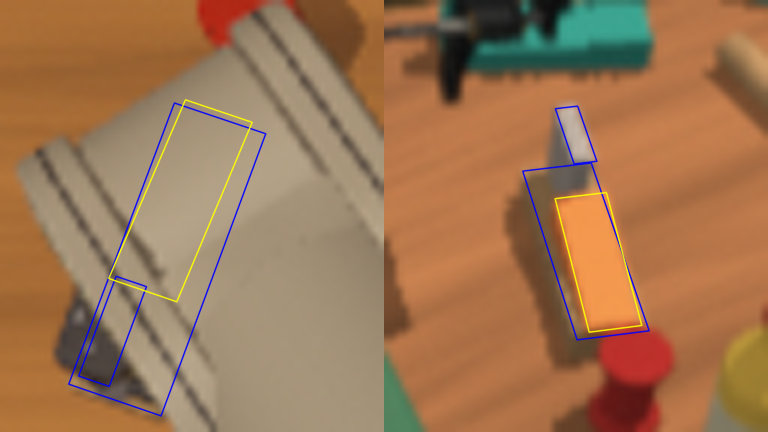

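The orange wedge sits on the slab between the lips, with its thick end at the fin, matching the outline. Next I'll grip the fin.

play_rows --moves '[0.05,0.15,0,0,0.6,0.1,0.3,0,0,0.6,0.145,0.456,0,0,0.6,0.145,0.456,0,0,0.6,0.145,0.456,0,0,0.6,0.145,0.456,0,0,0.6]'

```text
time_s: 8.57
ee_pos: [0.4935, 0.2682, 0.1255]
tcp_rot: [-0.408, 0.577, 0.409, 0.577]
wrist_force: [0.1, -0.7, 0.3]
opening: 0.606
```

play_rows --moves '[-0.014,-0.025,0,0,0.6,-0.014,-0.025,-0.15,0,0.6,-0.014,-0.025,-0.3,0,0.6,-0.014,-0.025,-0.346,0,0.6,-0.014,-0.025,-0.346,0,0.6,-0.014,-0.025,-0.346,0,0,-0.014,-0.025,-0.346,0,0,-0.014,-0.025,-0.346,0,0,-0.014,-0.025,-0.346,0,0,-0.014,-0.025,-0.346,0,0,-0.014,-0.025,-0.346,0,0,-0.014,-0.025,-0.346,0,0,-0.014,-0.025,-0.346,0,0,-0.014,-0.025,-0.346,0,0,-0.014,-0.025,-0.346,0,0,-0.014,-0.025,-0.346,0,0,-0.014,-0.025,-0.346,0,0]' --grip_force 40

```text
time_s: 9.98
ee_pos: [0.4903, 0.2617, 0.0395]
tcp_rot: [-0.408, 0.577, 0.408, 0.577]
wrist_force: [-2.1, -2.6, 4.7]
opening: 0.159
```

play_rows --moves '[-0.02,0,0.004,0,0,-0.05,-0.01,0.006,0,0,-0.08,-0.03,0.006,0,0,-0.11,-0.06,0.006,0.002,0,-0.12,-0.1,0.006,0.005,0,-0.12,-0.15,0.006,0.008,0,-0.12,-0.2,0.006,0.012,0,-0.12,-0.25,0.006,0.016,0,-0.12,-0.3,0.006,0.02,0,-0.12,-0.35,0.006,0.024,0,-0.12,-0.4,0.006,0.028,0,-0.12,-0.44,0.006,0.03,0,-0.12,-0.47,0.006,0.03,0,-0.12,-0.48,0.006,0.03,0,-0.12,-0.48,0.006,0.03,0]'

```text
time_s: 11.23
ee_pos: [0.4598, 0.1412, 0.0407]
tcp_rot: [-0.435, 0.558, 0.435, 0.558]
wrist_force: [-0.6, 0.7, -3.4]
opening: 0.157
```

```bash
python3 - <<'E'
from h import *
t0=np.load('pics/top0.npy')
print('driver',ray('top',[[283,237],[315,238],[347,240]],.01))
t=grab('top','t5');s=grab('scene','s5');S=state();p=S['ee_pos'];print(p,S['tcp_rot'],S['wrist_force'])
from scipy.spatial.transform import Rotation as Ro
R=Ro.from_quat(S['tcp_rot']).as_matrix();y=np.arctan2(R[1,2],R[0,2])-np.pi/2;print(y)
WH=[np.array(r)+[0,0,.022] for r in WEDGE];m=fr(p,y,[[.0725,0,0]])[0,:2]
M=[(PACK,p[:2],y,(0,0,255)),(WH[:1],m,y,(255,255,0)),(PRESS,(.6195,-.004),-.155,(255,0,0))]
z=p[2]
for h in(.07,.11,.15,.2): M.append(([[[-.0375,-.095,z+h],[.0375,-.095,z+h],[.0375,.095,z+h],[-.0375,.095,z+h]]],p[:2],y,(0,255,0)))
cv2.imwrite('pics/c6.png',np.hstack([crop(t,'top',220,130,80,120,M,5),crop(s,'scene',225,110,80,120,M,5)]))
E
```

```text
driver [[ 0.41419845  0.04329763  0.01      ]
 [ 0.41050793 -0.04212015  0.01      ]
 [ 0.40414718 -0.12728381  0.01      ]]
[0.45996578 0.1423925  0.0408625 ] [-0.43502546  0.55726425  0.43521844  0.5574893 ] [ 0.73406478 -0.05272721 -4.49991217]
-0.2451228808634056
```

View pics/c6.png

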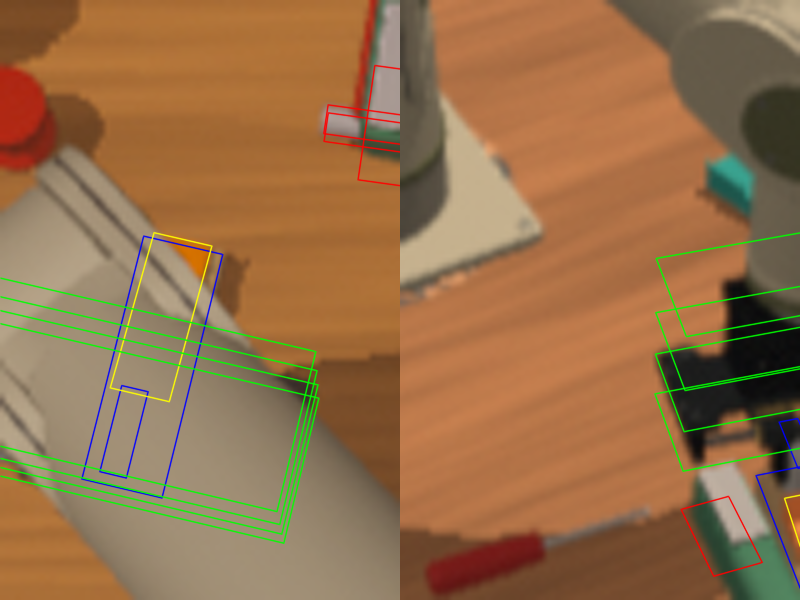

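play_rows --moves '[0,-0.03,0,0.002,0,0,-0.07,0,0.005,0,0,-0.12,0,0.008,0,0,-0.17,0,0.012,0,0,-0.22,0,0.016,0,0,-0.27,0,0.02,0,0,-0.32,0,0.024,0,0,-0.37,0,0.027,0,0,-0.42,0,0.029,0,0,-0.46,0,0.029,0,0,-0.482,0,0.029,0,0,-0.482,-0.005,0.029,0,0.02,-0.485,-0.005,0.029,0,0.05,-0.489,-0.005,0.029,0,0.09,-0.495,-0.005,0.029,0,0.13,-0.502,-0.005,0.029,0,0.16,-0.507,-0.005,0.029,0,0.172,-0.508,-0.005,0.029,0,0.172,-0.508,-0.005,0.029,0,0.172,-0.508,-0.005,0.029,0]'

```text
time_s: 13.0
ee_pos: [0.5033, 0.0152, 0.0395]
tcp_rot: [-0.46, 0.537, 0.46, 0.537]
wrist_force: [0.1, 0.0, -3.5]
opening: 0.156
```

play_rows --moves '[0,0,-0.004,0,0.7,0,0,-0.004,0,0.7,0,0,-0.004,0,0.7,0,0,-0.004,0,0.7,0,0,-0.004,0,0.7,0,0,-0.004,0,0.7,0,0,-0.004,0,0.7,0,0,-0.004,0,0.7,-0.08,0.013,0,0,0.7,-0.16,0.025,0,0,0.7,-0.24,0.038,0,0,0.7,-0.32,0.05,0,0,0.7,-0.383,0.06,0,0,0.7,-0.383,0.06,0,0,0.7,-0.383,0.06,0,0,0.7]'

```text
time_s: 14.25
ee_pos: [0.4074, 0.0294, 0.0398]
tcp_rot: [-0.46, 0.537, 0.459, 0.537]
wrist_force: [0.0, -0.1, -0.3]
opening: 0.697
```

```bash
python3 - <<'E'
from h import *
t=grab('top','t6');s=grab('scene','s6');S=state();p=S['ee_pos'];print(p,S['tcp_rot'],S['opening'])
f=(.5033,.0152);y=-.154
WH=[np.array(r)+[0,0,.022] for r in WEDGE];m=fr(f,y,[[.0725,0,0]])[0,:2]
M=[(PACK,f,y,(0,0,255)),(WH[:1],m,y,(255,255,0)),(PRESS,(.6195,-.004),-.155,(255,0,0))]
cv2.imwrite('pics/c7.png',np.hstack([crop(t,'top',260,130,64,84,M,6),crop(s,'scene',245,180,64,84,M,6)]))
E
```

```text
[0.40840217 0.02967933 0.03989735] [-0.46009975  0.53680998  0.45964801  0.53746346] 0.7021824700923827
```

View pics/c7.png

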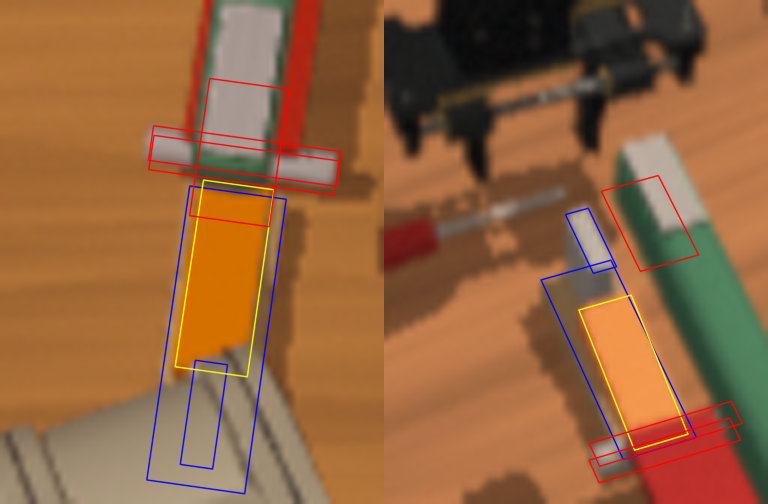

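play_rows --moves '[0,0,0.04,-0.5,1,0,0,0.04,-0.5,1,0,0,0.04,-0.5,1,0,0,0.04,-0.5,1,0,0,0.04,-0.5,1,0,0,0.04,-0.5,1,0,0,0.04,-0.5,1,0,0,0.04,-0.5,1,0,0,0.04,-0.5,1,0,0,0.04,-0.5,1,0,0,0.04,-0.5,1,0,0,0.04,-0.5,1,0,0,0.04,-0.5,1,0,0,-0.035,-0.5,1,0,0,-0.035,-0.5,1,0,0,-0.035,-0.5,1]' --grip_force 60

```text
time_s: 15.68
ee_pos: [0.4072, 0.0303, 0.0304]
tcp_rot: [0.055, 0.706, -0.054, 0.704]
wrist_force: [0.0, -0.1, 0.9]
opening: 0.999
```

play_rows --moves '[0.02,-0.003,0,0,1,0.04,-0.006,0,0,1,0.06,-0.009,0,0,1,0.08,-0.012,0,0,1,0.1,-0.015,0,0,1,0.12,-0.018,0,0,1,0.14,-0.021,0,0,1,0.16,-0.024,0,0,1,0.18,-0.027,0,0,1,0.198,-0.03,0,0,1,0.198,-0.03,0,0,1]'

```text
time_s: 16.6
ee_pos: [0.4571, 0.0226, 0.0311]
tcp_rot: [0.054, 0.706, -0.054, 0.704]
wrist_force: [-6.7, 0.3, 6.7]
opening: 0.996
```

```bash
python3 - <<'E'
from h import *
t=grab('top','t7');s=grab('scene','s7');S=state();p=S['ee_pos'];print(p,S['wrist_force'],S['opening'])
d=np.array([.988,-.1534]);f=p[:2]+.0785*d;y=-.154
M=[(PACK,f,y,(0,0,255)),(PRESS,(.6195,-.004),-.155,(255,0,0))]
cv2.imwrite('pics/c8.png',np.hstack([crop(t,'top',260,130,64,84,M,6),crop(s,'scene',245,180,64,84,M,6)]))
E
```

```text
[0.45700965 0.02258123 0.03102757] [-4.59420507  0.82289153  5.21798523] 1.000717963173656
```

View pics/c8.png

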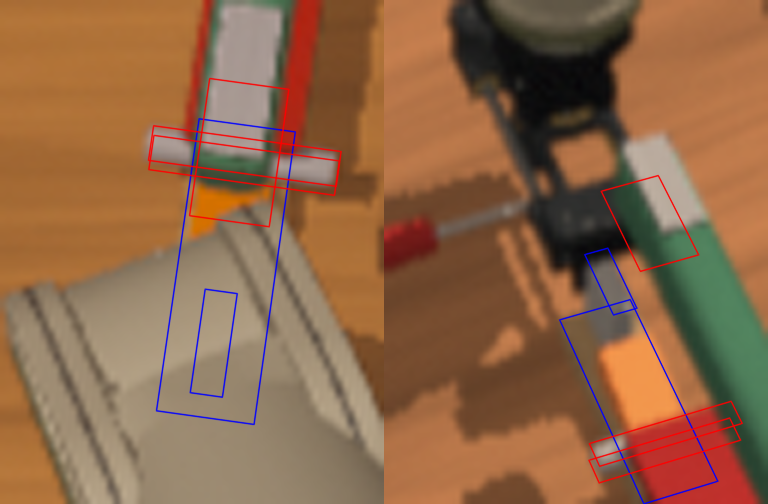

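play_rows --moves '[0.016,-0.002,0,0,1,0.032,-0.005,0,0,1,0.048,-0.007,0,0,1,0.064,-0.01,0,0,1,0.08,-0.012,0,0,1,0.096,-0.014,0,0,1,0.112,-0.017,0,0,1,0.128,-0.019,0,0,1,0.138,-0.021,0,0,1,0.138,-0.021,0,0,1]'

```text
time_s: 17.53
ee_pos: [0.4908, 0.0177, 0.0311]
tcp_rot: [0.054, 0.706, -0.054, 0.704]
wrist_force: [-12.1, 1.1, 12.5]
opening: 0.998
```

play_rows --moves '[0.012,-0.002,0,0,1,0.024,-0.004,0,0,1,0.03,-0.005,0,0,1,0.03,-0.005,0,0,1]'

```text
time_s: 17.87
ee_pos: [0.498, 0.0165, 0.0311]
tcp_rot: [0.054, 0.706, -0.054, 0.704]
wrist_force: [-12.8, 2.0, 14.0]
opening: 1.0
```

play_rows --moves '[0.01,-0.001,0,0,1,0.02,-0.003,0,0,1,0.02,-0.003,0,0,1]'

```text
time_s: 18.12
ee_pos: [0.503, 0.0157, 0.0311]
tcp_rot: [0.054, 0.706, -0.054, 0.704]
wrist_force: [-12.3, 2.5, 13.3]
opening: 0.998
```

play_rows --moves '[0.01,-0.001,0,0,1,0.02,-0.003,0,0,1,0.02,-0.003,0,0,1]'

```text
time_s: 18.37
ee_pos: [0.508, 0.0151, 0.0311]
tcp_rot: [0.054, 0.706, -0.054, 0.704]
wrist_force: [-13.0, 2.5, 13.5]
opening: 0.99
```

```bash
python3 - <<'E'
from h import *
t=grab('top','t8');s=grab('scene','s8');S=state();p=S['ee_pos'];print(p,S['wrist_force'],S['moment'])
d=np.array([.988,-.1534]);f=p[:2]+.0785*d;y=-.154
M=[(PACK,f,y,(0,0,255)),([np.array(r)+[0,0,.011] for r in PRESS[:2]],(.6195,-.004),-.145,(255,0,0))]
cv2.imwrite('pics/c9.png',np.hstack([crop(t,'top',260,130,64,84,[M[1]],6),crop(s,'scene',245,180,64,84,M,6)]))
E
```

```text
[0.50794839 0.01500575 0.03106069] [-13.05806764   1.75741895  12.97955529] [0.33307467 1.6178044  0.00784492]
```

View pics/c9.png

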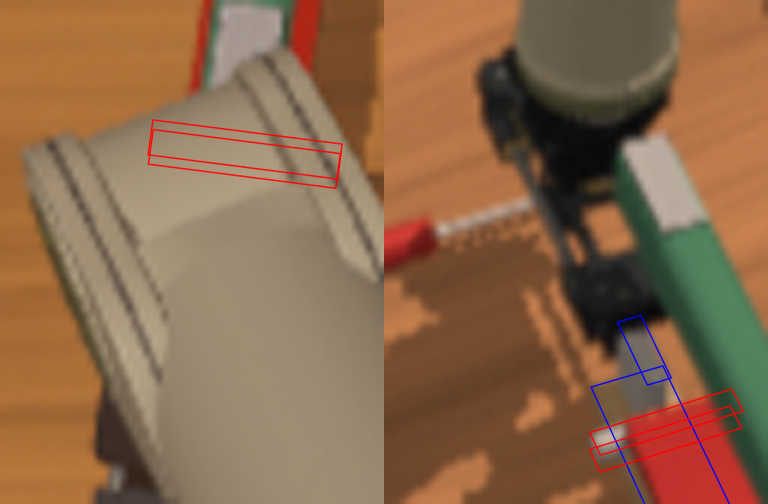

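play_rows --moves '[0.01,-0.001,0,0,1,0.02,-0.003,0,0,1,0.02,-0.003,0,0,1]'

```text
time_s: 18.72
ee_pos: [0.5123, 0.0145, 0.0311]
tcp_rot: [0.054, 0.707, -0.054, 0.704]
wrist_force: [-17.7, 2.3, 18.0]
opening: 0.999
```

Force is rising now, so the beam is at its stop.

play_rows --moves '[0.01,-0.0015,0,0,1,0.01,-0.0015,0,0,1,0.01,-0.0015,0,0,1]'

```text
time_s: 18.97
ee_pos: [0.514, 0.0143, 0.0311]
tcp_rot: [0.054, 0.707, -0.054, 0.703]
wrist_force: [-23.0, 3.9, 23.2]
opening: 0.997
```

play_rows --moves '[0.004,-0.0006,0.004,0,1,0.006,-0.001,0.008,0,1,0.006,-0.001,0.008,0,1]'

```text
time_s: 19.22
ee_pos: [0.5146, 0.0138, 0.0316]
tcp_rot: [0.054, 0.708, -0.054, 0.702]
wrist_force: [-15.3, 3.8, 4.5]
opening: 0.996
```

play_rows --moves '[0.006,-0.001,0,0,1,0.012,-0.002,0,0,1,0.012,-0.002,0,0,1]'

```text
time_s: 19.47
ee_pos: [0.5165, 0.0135, 0.0316]
tcp_rot: [0.054, 0.708, -0.054, 0.702]
wrist_force: [-22.8, 3.1, 12.0]
opening: 0.996
```

play_rows --moves '[0.004,-0.001,0.004,0,1,0.01,-0.0015,0.004,0,1,0.01,-0.0015,0.004,0,1]'

```text
time_s: 19.72
ee_pos: [0.5172, 0.0132, 0.0318]
tcp_rot: [0.053, 0.71, -0.055, 0.7]
wrist_force: [-29.7, 3.9, 12.5]
opening: 0.995
```

play_rows --moves '[-0.012,0.002,0,0,1,-0.03,0.005,0,0,1,-0.1,0.016,0,0,1,-0.2,0.031,0,0,1,-0.3,0.047,0,0,1,-0.4,0.062,0,0,1,-0.4,0.062,0.2,0,1,-0.4,0.2,0.4,0,1,-0.4,0.36,0.5,0,1,-0.4,0.52,0.5,0,1,-0.4,0.68,0.5,0,1,-0.4,0.84,0.5,0,1,-0.4,0.99,0.5,0,1,-0.4,0.99,0.5,0,1,-0.4,0.99,0.5,0,1]'

```text
time_s: 20.97
ee_pos: [0.4227, 0.2645, 0.1595]
tcp_rot: [0.054, 0.705, -0.051, 0.705]
wrist_force: [0.3, -0.3, 0.1]
opening: 0.998
```

```bash
python3 - <<'E'
from h import *
t=grab('top','t9');s=grab('scene','s9');S=state();p=S['ee_pos'];print(p,S['wrist_force'])
f0=np.array([.5172,.0132])+.0785*np.array([.988,-.1534]);y=-.154;print(f0)
WH=[np.array(r)+[0,0,.022] for r in WEDGE];m=fr(f0,y,[[.0715,0,0]])[0,:2]
B=[np.array(r)+[0,0,.011] for r in PRESS[:2]]
M=[(PACK,f0,y,(0,0,255)),(WH[:1],m,y,(255,255,0)),(B,(.6195,-.004),-.145,(255,0,0))]
cv2.imwrite('pics/c10.png',np.hstack([crop(t,'top',265,125,64,84,M,6),crop(s,'scene',255,200,64,84,M,6)]))
t0=np.load('pics/top0.npy')
g=mask(t,(0,0,90),(180,60,255),(278,140,322,170));ys,xs=np.nonzero(g)
for x in list(range(284,291))+list(range(308,318)):
    yy=ys[xs==x]
    if len(yy):print(x,yy.min(),yy.max(),end='; ')
d=np.abs(t.astype(int)-t0).sum(2)>90;d=cv2.morphologyEx(d.astype(np.uint8),cv2.MORPH_OPEN,np.ones((3,3)));n,_,st,ce=cv2.connectedComponentsWithStats(d);print(st[1:].tolist())
E
```

```text
[0.42356867 0.26008449 0.15885254] [ 0.17368319 -0.18854382 -0.17217817]
[0.594758  0.0011581]
285 151 154; 286 151 155; 287 151 155; 288 151 155; 289 151 155; 290 152 155; 308 156 158; 309 156 159; 310 155 158; 311 154 159; 312 154 159; 313 155 159; 314 155 159; 315 155 158; [[294, 162, 7, 14, 74], [306, 163, 6, 15, 70], [138, 165, 201, 187, 12444], [208, 174, 20, 42, 220], [381, 176, 13, 27, 249], [116, 191, 17, 30, 293], [238, 196, 4, 3, 12], [226, 200, 244, 162, 9772], [211, 220, 3, 3, 9], [216, 224, 4, 4, 14], [223, 228, 8, 8, 40], [248, 250, 3, 3, 9], [268, 271, 3, 3, 9], [273, 276, 5, 4, 18], [279, 281, 8, 7, 29], [278, 297, 282, 123, 13559], [264, 352, 21, 22, 129], [378, 359, 3, 3, 9], [397, 358, 4, 3, 12], [385, 360, 4, 3, 12], [525, 379, 35, 41, 988], [262, 392, 15, 24, 173], [291, 393, 12, 9, 62], [291, 400, 19, 12, 119], [272, 404, 4, 5, 16], [308, 407, 17, 13, 97], [486, 408, 45, 12, 337], [282, 417, 5, 3, 13]]
```

View pics/c10.png

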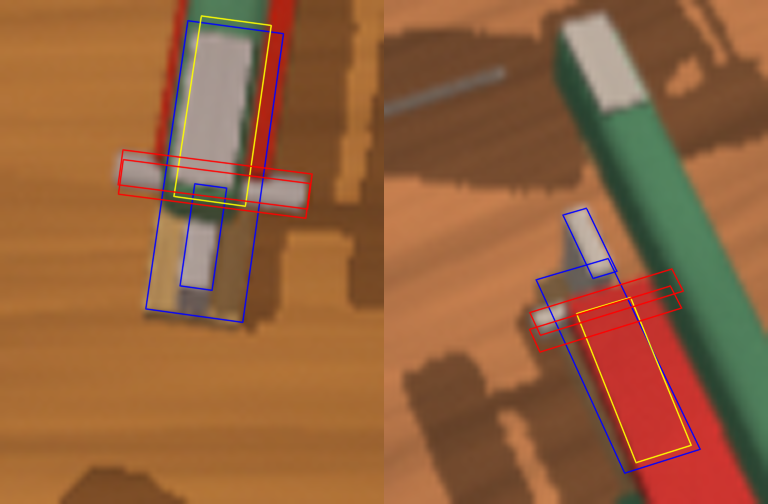

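```bash
python3 - <<'E'
from h import *
def prof(im,n,x0,x1,y,z,p=(.6195,-.004),yaw=-.145):
    xs=np.arange(x0,x1,.002);P=proj(n,fr(p,yaw,np.c_[xs,np.full_like(xs,y),np.full_like(xs,z)])).astype(np.float32)
    i=im.astype(np.float32);v=cv2.remap(i,P[None,:,0],P[None,:,1],cv2.INTER_LINEAR)[0]
    print(n,y,z,x0,'sat',(255-255*v.min(1)/v.max(1)).astype(int).tolist(),'V',v.max(1).astype(int).tolist())
t0,t9,s0,s9=[np.load(f'pics/{k}.npy') for k in('top0','t9','scene0','s9')]
for y in(-.034,.034): prof(t0,'top',-.02,.036,y,.05);prof(t9,'top',-.02,.036,y,.061)
prof(s0,'scene',-.02,.036,.034,.05);prof(s9,'scene',-.02,.036,.034,.061);prof(s9,'scene',-.02,.036,.034,.05)
prof(t9,'top',-.07,-.01,.015,.022);prof(s9,'scene',-.07,-.01,.015,.022)
prof(t9,'top',-.07,-.01,0,.076);prof(s9,'scene',-.07,.02,0,.076)
e=np.hstack([cv2.resize(i[y:y+45,x:x+40],None,fx=9,fy=9,interpolation=cv2.INTER_CUBIC) for i,x,y in((t9,280,140),(s9,275,225))])
cv2.imwrite('pics/c11.png',e[:,:,::-1])
E
```

```text
top -0.034 0.05 -0.02 sat [176, 175, 176, 177, 176, 176, 175, 177, 165, 118, 55, 39, 34, 33, 34, 34, 42, 66, 124, 160, 175, 175, 176, 175, 175, 176, 176, 175] V [165, 165, 167, 170, 171, 166, 153, 131, 114, 115, 129, 146, 156, 161, 162, 157, 144, 128, 118, 118, 119, 119, 118, 117, 117, 116, 116, 114]
top -0.034 0.061 -0.02 sat [174, 175, 176, 179, 176, 175, 175, 176, 152, 99, 46, 34, 30, 29, 30, 33, 49, 86, 150, 169, 175, 174, 174, 175, 175, 172, 174, 175] V [145, 139, 137, 138, 131, 122, 114, 114, 112, 120, 138, 155, 163, 166, 165, 158, 144, 129, 122, 122, 122, 121, 121, 120, 120, 119, 116, 114]
top 0.034 0.05 -0.02 sat [177, 177, 176, 176, 178, 177, 177, 177, 177, 157, 115, 57, 40, 34, 32, 33, 34, 59, 106, 156, 172, 175, 174, 174, 175, 176, 175, 175] V [167, 164, 164, 165, 164, 162, 159, 157, 154, 145, 137, 136, 147, 157, 163, 166, 159, 155, 156, 163, 167, 170, 170, 168, 168, 167, 166, 165]
top 0.034 0.061 -0.02 sat [174, 176, 176, 175, 173, 174, 175, 175, 175, 138, 86, 42, 35, 32, 32, 31, 34, 72, 123, 169, 172, 172, 174, 175, 174, 173, 172, 173] V [168, 169, 169, 168, 166, 163, 16
[... 1581 characters left out ...]
 52, 51, 50, 47, 41, 34, 32, 32, 31, 32, 32, 32, 32, 31, 31, 32, 33, 31, 32, 34, 60, 71] V [172, 172, 173, 161, 138, 109, 104, 103, 104, 104, 104, 112, 128, 156, 167, 171, 169, 168, 169, 169, 168, 168, 169, 169, 169, 169, 146, 111, 78, 72]
scene 0 0.076 -0.07 sat [154, 154, 154, 153, 153, 153, 153, 152, 151, 143, 131, 112, 88, 65, 50, 39, 38, 37, 38, 38, 38, 38, 37, 38, 38, 38, 38, 37, 37, 37, 37, 38, 38, 38, 38, 38, 40, 57, 93, 127, 161, 187, 191, 195, 196, 196] V [119, 118, 123, 133, 145, 158, 172, 171, 171, 170, 169, 172, 177, 182, 184, 186, 185, 185, 187, 187, 186, 186, 187, 187, 188, 188, 189, 191, 191, 190, 190, 190, 188, 176, 158, 138, 116, 106, 120, 138, 163, 185, 189, 192, 193, 193]
```

```bash
python3 - <<'E'
from h import *
for k in('s6','s9'):
    im=np.load(f'pics/{k}.npy');m=mask(im,(0,0,110),(180,60,255),(276,245,292,264));c=cv2.moments(m,True);print(k,c['m00'],c['m10']/c['m00'],c['m01']/c['m00'])
q=fr((.6195,-.004),-.145,[[.008,-.037,.05],[.0075,-.037,.061]]);print(proj('scene',q))
t0,t9,s0,s9=[np.load(f'pics/{k}.npy') for k in('top0','t9','scene0','s9')]
# other things: red/yellow/blue/white/driver centroids before and after (scene view)
for n,lo,hi,box in[('spool',(0,180,90),(8,255,255),(335,220,358,250)),('glue',(22,150,120),(32,255,255),(355,215,385,260)),('driver',(0,180,90),(8,255,255),(225,210,262,232)),('mug',(95,80,40),(125,255,255),(130,240,170,290)),('tin',(0,0,150),(180,60,255),(215,270,245,300))]:
    r=[]
    for im in(s0,s9):
        c=cv2.moments(mask(im,lo,hi,box),True);r.append((round(c['m10']/max(c['m00'],1),1),round(c['m01']/max(c['m00'],1),1),c['m00']))
    print(n,r)
print(state()['wrist_force'],state()['ee_pos'])
E
```

```text
s6 18.0 282.0 255.5
s9 22.0 283.09090909090907 251.77272727272728
[[280.98285828 254.89504308]
 [280.98063394 252.84611307]]
spool [(345.5, 233.4, 182.0), (345.6, 233.5, 195.0)]
glue [(369.3, 235.0, 79.0), (369.1, 235.4, 82.0)]
driver [(241.3, 222.2, 152.0), (241.1, 222.1, 158.0)]
mug [(149.6, 267.6, 649.0), (149.6, 267.6, 648.0)]
tin [(230.1, 279.7, 150.0), (230.1, 279.7, 157.0)]
[ 0.17368319 -0.18854382 -0.17217817] [0.42356867 0.26008449 0.15885254]
```

```bash
python3 -c "
from plant import close_job
print(close_job())"
```

```text
the job is handed in; nothing more can be done
None
```

The press is locked as far as I can tell, and I've handed the job in; no verdict came back.

**What I did:** I laid the wedge on the packing block, thick end at the fin, let go, and checked it sat between the lips. I then gripped the fin and slid block and wedge to just in front of the beam.

The moves can't tilt the gripper, so I pushed the block's rear with the back of the open front finger. That kept the wrist behind the overhead arm and the crossbar below it. The push force stayed near 12–13 N, then rose to about 30 N as the wedge jammed. I backed off and left it.

**Last checks:**
- **Beam:** the bar's end rose 3–4 px in the scene view, against about 2 px expected for the full 11 mm, so I take it to be at its stop. That reading is coarse; the top view also fits a raised bar.
- **Block:** it is flat, in line with the beam, close to its middle, and did not spring back.
- **Other things:** the spool, glue, screwdriver, mug and tin have not moved. I did not measure the hammer and jar, but the arm never went near them.
- **Robot:** the arm is clear and the wrist force is near zero.

**What disagreed:**
- **Fin position:** I measured the fin about 25 mm before the bar's front face, against the 41 mm given. I think the edge reference is the bar's axis, about 8 mm further in, and that I pushed a few mm past the stop. The fin may be touching the bar.
- **Wedge seating:** the bar now hides the wedge, so I could not recheck it at the end.
- **Pressing on the block:** the tool also pressed the block down during the push, up to about 23 N.

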